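Build up the tiered tray stand

ROBOT

A 6-joint arm with a two-finger parallel gripper is mounted at the origin on the work surface. World frame = base frame: x ahead of the robot, y to its left, z up, the work surface at z = 0. Lengths are in mm, angles in rad, forces in N, time in s.
With the tool pointing down it reaches from about 350 to 975 mm from the base axis. Payload 7.1 kg.
Tool frame: the origin (TCP) lies midway between the tips of the shut fingers; the grasp point (between the pads) lies 19 mm behind it; z points along the fingers, y is the line along which they close (so a half turn about z gives the same grasp; the last joint's range is limited). The gripper opens to 88 mm and grips with 3 to 60 N. Pads are 20 mm wide; open, the fingers measure 115 mm over their backs; the gripper's body (75 mm by 178 mm) begins 61 mm behind the grasp point.
Start: joints at [-1.282, 0.423, 1.63, -0, 1.089, -0.019], TCP at [189.369, -595.604, 222.675] pointing down, gripper open.
Joint ranges: [-3, 3], [-0.9, 2.11], [0.09, 2.58], [-1.31, 4.45], [0.11, 2.69], [-2.54, 2.54]. Speed limits (rad/s): [2.39, 2.39, 3.01, 3.14, 3.14, 3.14].

INTERFACE

Orientations are given as [roll, pitch, yaw] about the fixed x, y, z axes, in that order (R = Rz(yaw) Ry(pitch) Rx(roll)).
In Python, from rig import get_state, imaging, order gives the robot as it stands.
- The arm moves only by the tool servo_tool, never from a script. Its argument "moves" is one flat list of numbers, 7 for each row, row after row: the closure in counts, from 0 (fully open) to 255 (shut), then the shift along the tool's x, y, z in units of 0.075 m (1.0 is 0.075 m), then the turn, a rotation vector about the tool's x, y, z in units of 90 degrees (1.0 is 90 degrees). A call has exactly 5 rows; each row shifts and turns the commanded pose from where the row before left it, along the tool's axes as they then stand; what a row does not reach is not made up. A row lasts 1/12 s, in which the tool goes at most 41.7 mm and 7.16 degrees, less where a joint would pass 70% of its speed; a pose out of reach is approached as far as the arm can. A call with a number of a shift or a turn outside -1 to 1 is refused whole. A call with a gripper value outside its range is refused whole. The fingers move at their own pace and stop on an object; "squeeze" is the grip in N (left out, the last holds). Time passes only in rows, so rows that do not move let the fingers close, or fill a call up. It gives the time, the measured TCP pose, the force, the opening and the grip force at its end, in the units of the state.
- get_state(): the state, without advancing time (a new reading comes with each control period).
- imaging.capture(name): name is "scene" or "top" or "wrist"; returns the picture (400x640x3 uint8, red, green, blue); there is no depth.
- imaging.get_calibration(name): a dict with "camera_matrix" (3x3 intrinsics, pixels), "rvec" (rotation vector, rad) and "tvec" (3), from world to camera coordinates, as OpenCV has them; the wrist camera has in their place "hand_eye" (4x4, takes a point from camera to tool coordinates, whose origin is the TCP and whose axes are the flange's). Camera axes: x right, y down, z forward; pixel columns grow to the right and rows downward; lengths in mm; the calibration is good to about 2 mm. A picture is of the moment at which its call begins: read the wrist's pose just before it. get_calibration takes no time and is no camera call.
- order.finish_job(): hands the job in; it is judged then, once.
Trained networks look in the newest picture that a camera, given by its name, has taken for a name from the list of things; names that differ only in an ending like _2 or _b are one class to them, and where a whole thing is asked for, a point or a joint stands for the part that bears it (a point fixed in the world has none). Each returns a list of dicts, best first, with "confidence" (0 to 1); they miss things now and then, are a little off and sometimes report something else, mostly with a low value. They report only what shows in the picture. A call takes as long as a camera call. They do not tell look-alikes from the thing itself.
- imaging.recognise(query, camera): "xyz" ([x, y, z] in mm, in the coordinates of the camera as it stood for that picture, good to about 4 mm: the middle of the surface that is visible of it).
- imaging.place_of(query, camera): "xyz" ([x, y, z] in mm, in the coordinates of the camera as it stood for that picture, good to about 4 mm: a listed point, or the origin of a listed thing).
The state is a dict: "t": time; "joint_pos": joint angles; "qvel": joint speeds; "joint_torque": joint torques, N m; "position": TCP position; "ee_rot": TCP orientation; "wrist_force": force on the tool from outside, world axes, zero at the start; "wrist_torque": the same for the moment, N m; "opening": opening from 0.0 (shut) to 1.0 (fully open); "finger_force": force on a finger pad.
Only numpy, scipy, OpenCV 4.12 (cv2) and the standard library are available. Lean on these libraries where they do the work, as an engineer would, in place of code of your own. Each camera call takes 0.05 s, during which the arm holds its last target. There are 200 camera calls.

TASK

Put the small-parts stand together: lower the deep tray over the four posts of the stand until it sits fully down on the base, then the middle tray (three compartments) on top of it, then the shallow tray, each with all four corner holes over the posts and resting flat on the one below. Last, stand the valve cap tub upright in the middle of the shallow tray. Let go of everything and leave the tin, the wrench and the multitool where they lie.

Things in the scene. Friction and masses are not known exactly. Their poses are not given: they have to be found in the camera images.
- stand: Stand fixed to the board: dark steel base 130 mm (x) by 46 mm (y), 12 mm thick, with four 6 mm steel posts at x +-50, y +-15 mm, tops 86 mm above the board, last 7 mm tapered. Same turned half round. Origin at board level under its centre; z up. Seated tray undersides: 12 (deep), 48 (middle), 76 mm (shallow) above the board.
- deep_tray_mid (a point): The deep tray: 36 mm high, with one cross wall that makes two compartments. Aluminium, open side up, 130 mm (x) by 56 mm (y) outside, walls 3, floor 4 mm thick; a 14 mm square hole near each corner, centred at x +-50, y +-15 mm. Same turned half round. Grip across the 56 mm, halfway along. Point: its centre, half-way up; z up. Mass about 0.2 kg.
- middle_tray_mid (a point): The middle tray: 28 mm high, with two cross walls that make three compartments. Aluminium, open side up, 130 mm (x) by 56 mm (y) outside, walls 3, floor 4 mm thick; a 14 mm square hole near each corner, centred at x +-50, y +-15 mm. Same turned half round. Grip across the 56 mm, halfway along. Point: its centre, half-way up; z up. Mass about 0.2 kg.
- shallow_tray_mid (a point): The shallow tray: 20 mm high, with no cross wall. Aluminium, open side up, 130 mm (x) by 56 mm (y) outside, walls 3, floor 4 mm thick; a 14 mm square hole near each corner, centred at x +-50, y +-15 mm. Same turned half round. Grip across the 56 mm, halfway along. Point: its centre, half-way up; z up. Mass about 0.15 kg. On the stand, the post tips come 6 mm above its floor.
- tub_mid (a point): The valve cap tub: an upright blue plastic cylinder with a ribbed white twist cap (top 18 mm) that stays on, 34 mm in diameter and 60 mm high, about 50 g. This point is its centre, half-way up; z is up. Grip it in its upper half so that the fingers stay above the walls of the shallow tray.
- tin: A flat round steel tin with a dark lid, 55 mm in diameter and 23 mm high, lying loose; to be left alone. The origin is the centre of its underside.
- cone_wrench: A steel cone wrench about 150 mm long lying flat and loose, along its x axis; to be left alone. The origin is at its underside, near its middle.
- multitool: A silver multitool with a bottle opener end, about 95 mm long (its x axis), 22 mm wide, 11 mm thick, lying flat and loose; to be left alone. The origin is at the underside of its handle's middle.
Things that resemble listed ones, but are neither listed nor needed, are in the scene too. Leave any orange look-alike of the part that bears shallow_tray_mid alone. Leave any blue look-alike of the part that bears middle_tray_mid alone.

How it is judged:
By the outcome, as a careful person would: the job done as asked, in the order asked, and still so for the second after the job is handed in, with the robot touching nothing.
It also fails if it takes over 125 s, if anything falls off the work surface, if the arm or the gripper's body presses on something with over 40 N, if the wrist force passes 120 N, or if a joint passes its speed limit or range.

## Working session

There is one attempt and no reset: what is moved stays moved. The work goes in short steps, Python scripts to look and compute and a tool call to move; the robot and the scene stay as the last step left them, time stands still between calls to the robot, and variables do not carry over. Pictures are saved under pics/ and viewed, at most 17 in all, crops included, and the job is handed in when it is done.

Besides the shell and the picture viewer there is one more tool, called after "Request:" as name(argument=value, ...) on one line, values as JSON. servo_tool: Moves the arm, as the interface text tells. Its arguments: {"type":"object","properties":{"moves":{"type":"array"},"squeeze":{"type":"number"}},"required":["moves"]}

```bash
ls; mkdir -p pics; cat > h.py <<'E'
import numpy as np, cv2
from rig import get_state, imaging, order
from scipy.spatial.transform import Rotation as R
def save(n,im): cv2.imwrite('pics/'+n+'.png',im[:,:,::-1])
def pose():
    s=get_state(); T=np.eye(4); T[:3,:3]=R.from_euler('xyz',s['ee_rot']).as_matrix(); T[:3,3]=s['position']; return T
def cam2w(n,T=None):
    c=imaging.get_calibration(n)
    if n=='wrist': return c['camera_matrix'],(pose() if T is None else T)@np.array(c['hand_eye'])
    M=np.eye(4); M[:3,:3]=R.from_rotvec(np.ravel(c['rvec'])).as_matrix(); M[:3,3]=np.ravel(c['tvec']); return np.array(c['camera_matrix']),np.linalg.inv(M)
def pix2w(n,uv,z,T=None):
    K,M=cam2w(n,T); d=M[:3,:3]@np.linalg.solve(np.array(K),[uv[0],uv[1],1.]); o=M[:3,3]; return o+d*(z-o[2])/d[2]
def w2pix(n,p,T=None):
    K,M=cam2w(n,T); q=np.linalg.inv(M)@np.r_[p,1]; q=np.array(K)@q[:3]; return q[:2]/q[2]
def toW(n,x,T=None):
    K,M=cam2w(n,T); return (M@np.r_[x,1])[:3]
E
python3 - <<'E'
from h import *
s=get_state(); print(s)
for n in ['top','scene']:
    im=imaging.capture(n); save(n+'0',im)
    for q in ['stand','deep_tray_mid','middle_tray_mid','shallow_tray_mid','tub_mid','tin']:
        for d in imaging.place_of(q,n)[:4]:
            print(n,q,round(d['confidence'],2),np.round(toW(n,d['xyz'])),np.round(w2pix(n,toW(n,d['xyz']))))
E
```

```text
pics
{'t': 0.0, 'joint_pos': array([-1.28201987e+00,  4.23826143e-01,  1.63070547e+00,  2.73630636e-05,
        1.08861160e+00, -1.90007627e-02]), 'qvel': array([ 9.19261178e-05, -5.08136145e-04,  3.28768134e-04, -6.87113483e-04,
       -1.05555408e-03,  6.25821033e-04]), 'joint_torque': array([-3.29697315e-03, -5.44628263e+01, -2.73670721e+01,  6.41211821e-02,
        2.28394341e-02, -1.02814922e-04]), 'position': array([ 189.2067154 , -595.07337137,  221.9048055 ]), 'ee_rot': array([-3.14004283e+00, -5.36792559e-05,  3.07764471e-01]), 'wrist_force': array([-0.31422082, -0.75061008,  0.50788679]), 'wrist_torque': array([ 0.00530179, -0.01226387,  0.01902089]), 'finger_force': 0.0, 'opening': 0.995437906772579}
top stand 0.84 [ 511. -377.    4.] [487. 192.]
top deep_tray_mid 0.79 [575. 118.  20.] [299. 164.]
top middle_tray_mid 0.93 [ 523. -158.   12.] [405. 186.]
top shallow_tray_mid 0.75 [489. 516.  11.] [146. 194.]
top shallow_tray_mid 0.7 [593. 344.  12.] [214. 156.]
top tub_mid 0.52 [458.  10.  29.] [340. 209.]
top tin 0.89 [612.  -8.   1.] [347. 152.]
top tin 0.57 [ 526. -160.   13.] [406. 185.]
scene stand 0.82 [ 517. -380.    0.] [146. 189.]
scene deep_tray_mid 0.95 [579. 126.  18.] [325. 236.]
scene middle_tray_mid 0.87 [354. -97.  13.] [263. 155.]
scene middle_tray_mid 0.6 [ 526. -156.   10.] [223. 202.]
scene shallow_tray_mid 0.71 [590. 343.   8.] [414. 257.]
scene shallow_tray_mid 0.55 [489. 516.   9.] [487. 233.]
scene tub_mid 0.48 [458.  10.  28.] [291. 187.]
scene tin 0.57 [617. -13.   1.] [267. 243.]
```

```bash
sleep 8; ls pics
```

```text
scene0.png
top0.png
```

View pics/top0.png

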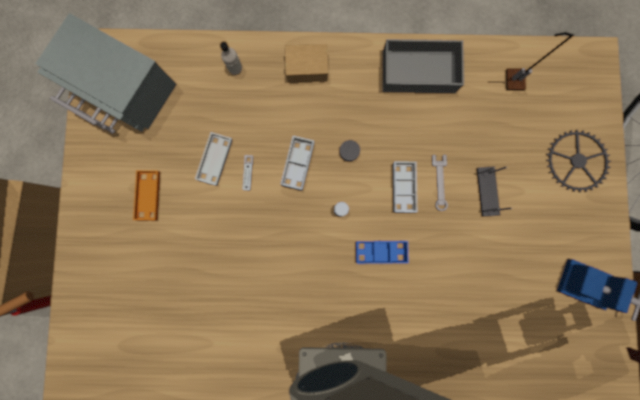

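View pics/scene0.png

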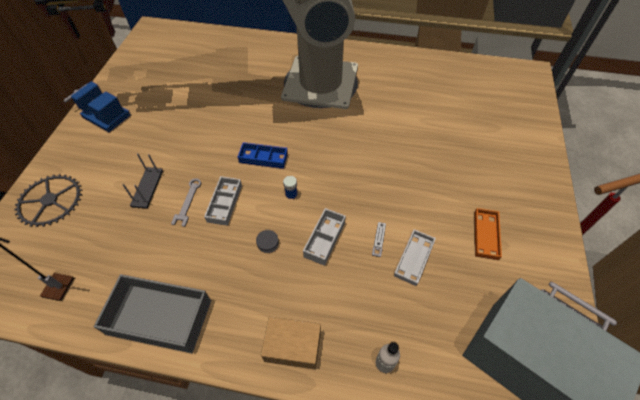

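Top picture: the shallow-tray candidates are the aluminium one (213,159) and the orange one (147,196). The middle-tray candidates are the aluminium one with three compartments (405,186) and the blue one (381,252). The task describes aluminium trays and tells me to leave the orange and blue ones, so I take the aluminium ones. The deep tray is at (299,164), tub at (341,209) and stand at (488,192). Next I'll make the confirming crop and fit orientations.

```bash
python3 - <<'E'
from h import *
im=cv2.imread('pics/top0.png')
save('crop0',cv2.resize(im[120:280,120:520],None,fx=2,fy=2,interpolation=cv2.INTER_CUBIC)[:,:,::-1])
hsv=cv2.cvtColor(im,cv2.COLOR_BGR2HSV)
m=((hsv[...,1]<60)&(hsv[...,2]>60)).astype(np.uint8)
m=cv2.morphologyEx(m,cv2.MORPH_CLOSE,np.ones((5,5)))
for n,(u,v),z in [('deep',(299,164),36),('mid',(405,186),28),('shal',(213,159),20)]:
    k,l,st,c=cv2.connectedComponentsWithStats(m)
    i=l[v,u] or np.bincount(l[v-5:v+6,u-5:u+6].ravel())[1:].argmax()+1
    ys,xs=np.where(l==i)
    W=np.array([pix2w('top',p,z)[:2] for p in zip(xs,ys)]).astype(np.float32)
    print(n,len(xs),cv2.minAreaRect(W))
m=((hsv[...,1]<90)&(hsv[...,2]<90)).astype(np.uint8)
k,l,st,c=cv2.connectedComponentsWithStats(m)
i=l[192,488];ys,xs=np.where(l==i);W=np.array([pix2w('top',p,12)[:2] for p in zip(xs,ys)]).astype(np.float32);print('stand',i,cv2.minAreaRect(W))
c=imaging.get_calibration('wrist');print(c)
E
```

```text
deep 1204 ((575.6373291015625, 122.81866455078125), (59.89316940307617, 134.56497192382812), 77.27833557128906)
mid 1240 ((519.598876953125, -153.9486846923828), (131.96437072753906, 61.41608428955078), 0.8092195391654968)Traceback (most recent call last):
  File "<stdin>", line 11, in <module>
  File "h.py", line 12, in pix2w
    K,M=cam2w(n,T); d=M[:3,:3]@np.linalg.solve(np.array(K),[uv[0],uv[1],1.]); o=M[:3,3]; return o+d*(z-o[2])/d[2]
        ~~~~~^^^^^
  File "h.py", line 8, in cam2w
    c=imaging.get_calibration(n)
ValueError: time passes only in moves, steps and waits
```

```bash
sleep 4
```

```text
(no output)
```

View pics/crop0.png

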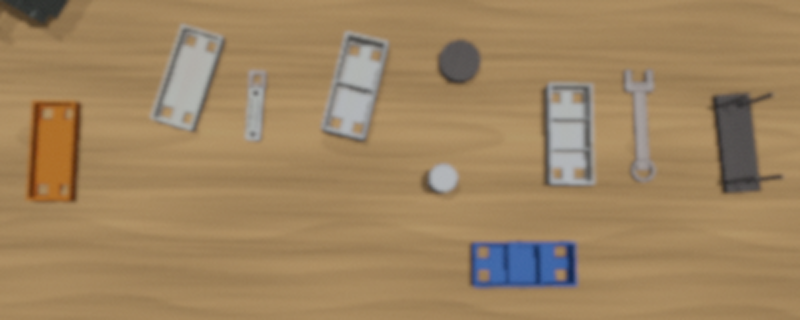

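The crop confirms it: aluminium two-compartment deep tray at crop (355,87), aluminium three-compartment middle tray at (570,134), and plain aluminium shallow tray at (188,77). The orange (52,150) and blue (523,264) ones are look-alikes. I'll cache the calibrations to avoid repeated calls.

```bash
python3 - <<'E'
import pickle
from rig import imaging
pickle.dump({n:imaging.get_calibration(n) for n in('top','scene','wrist')},open('cal.pkl','wb'))
s=open('h.py').read().replace("imaging.get_calibration(n)","CAL[n]").replace("def save","import pickle\nCAL=pickle.load(open('cal.pkl','rb'))\ndef save",1)
s+='''
def goto(x,y,z,yaw):
    """units for the moves: total shift in tool axes /75 mm, turn about tool z /90deg; yaw deg of the tool x axis"""
    T=pose(); d=T[:3,:3].T@(np.array([x,y,z])-T[:3,3]); y0=np.degrees(np.arctan2(T[1,0],T[0,0]))
    dy=(yaw-y0+90)%180-90
    print('at',np.round(T[:3,3],1),'yaw',round(y0,2),'shift mm (tool)',np.round(d,1),'units',np.round(d/75,3),'turn deg (tool z)',round(-dy,2),'units',round(-dy/90,4))
'''
open('h.py','w').write(s)
E
python3 - <<'E'
from h import *
im=cv2.imread('pics/top0.png')
hsv=cv2.cvtColor(im,cv2.COLOR_BGR2HSV)
def fit(n,m,u,v,z):
    k,l,st,c=cv2.connectedComponentsWithStats(m.astype(np.uint8))
    b=np.bincount(l[v-5:v+6,u-5:u+6].ravel()); b[0]=0; i=b.argmax()
    ys,xs=np.where(l==i)
    print(n,len(xs),cv2.minAreaRect(np.array([pix2w('top',p,z)[:2] for p in zip(xs,ys)]).astype(np.float32)))
fit('shal',(hsv[...,1]<60)&(hsv[...,2]>60),213,159,20)
fit('stand',cv2.morphologyEx(((hsv[...,1]<90)&(hsv[...,2]<90)).astype(np.uint8),cv2.MORPH_OPEN,np.ones((5,5))),488,192,12)
print(CAL['wrist'])
T=pose();print(T)
goto(515,-378,240,5)
E
```

```text
shal 1105 ((585.271484375, 342.8272399902344), (61.69478225708008, 132.0322265625), 74.0767822265625)
stand 788 ((513.148681640625, -373.7663879394531), (122.1802749633789, 45.50069808959961), 4.198445796966553)
{'camera_matrix': array([[281.4697285 ,   0.        , 321.32125471],
       [  0.        , 281.4697285 , 199.56526722],
       [  0.        ,   0.        ,   1.        ]]), 'hand_eye': array([[ 1.18857109e-04, -9.61828784e-01, -2.73651926e-01,
         7.45079171e+01],
       [ 9.99999964e-01,  4.83961036e-05,  2.64234717e-04,
         6.54341604e-01],
       [-2.40904870e-04, -2.73651948e-01,  9.61828755e-01,
        -1.61543577e+02],
       [ 0.00000000e+00,  0.00000000e+00,  0.00000000e+00,
         1.00000000e+00]])}
[[ 9.53012539e-01  3.02930852e-01  1.18901725e-05  1.89375205e+02]
 [ 3.02930852e-01 -9.53012539e-01  4.72819195e-06 -5.95596239e+02]
 [ 1.27637987e-05 -9.04126138e-07 -1.00000000e+00  2.22691923e+02]
 [ 0.00000000e+00  0.00000000e+00  0.00000000e+00  1.00000000e+00]]
at [ 189.4 -595.6  222.7] yaw 17.63 shift mm (tool) [ 376.2 -108.7  -17.3] units [ 5.017 -1.45  -0.231] turn deg (tool z) 12.63 units 0.1404
```

Request:
servo_tool(moves=[0, 0, 0, 0, 0, 0, 0.07, 0, 0, 0, 0, 0, 0, 0.07, 0, 0.352, -0.193, 0, 0, 0, 0, 0, 0.352, -0.193, 0, 0, 0, 0, 0, 0.352, -0.193, 0, 0, 0, 0])

```text
t: 1.12
position: [264.8, -545.0, 222.7]
ee_rot: [3.142, -0.0, 0.086]
wrist_force: [-0.0, 0.5, -0.6]
opening: 1.002
finger_force: 0.0
```

Request:
servo_tool(moves=[0, 0.352, -0.193, 0, 0, 0, 0, 0, 0.352, -0.193, 0, 0, 0, 0, 0, 0.352, -0.193, 0, 0, 0, 0, 0, 0.352, -0.193, 0, 0, 0, 0, 0, 0.352, -0.193, 0, 0, 0, 0])

```text
t: 1.53
position: [390.7, -460.8, 222.8]
ee_rot: [3.141, -0.0, 0.088]
wrist_force: [-0.3, -1.2, 0.1]
opening: 1.002
finger_force: 0.0
```

Request:
servo_tool(moves=[0, 0.352, -0.193, 0, 0, 0, 0, 0, 0.352, -0.193, 0, 0, 0, 0, 0, 0.352, -0.193, 0, 0, 0, 0, 0, 0.352, -0.193, 0, 0, 0, 0, 0, 0.352, -0.193, 0, 0, 0, 0])

```text
t: 1.95
position: [515.9, -377.0, 222.8]
ee_rot: [3.141, -0.0, 0.088]
wrist_force: [0.4, -0.5, -0.2]
opening: 0.998
finger_force: 0.0
```

Request:
servo_tool(moves=[0, 0, 0, 0, 0, 0, 0, 0, 0, 0, 0, 0, 0, 0, 0, 0, 0, 0, 0, 0, 0, 0, 0, 0, 0, 0, 0, 0, 0, 0, 0, 0, 0, 0, 0])

```text
t: 2.37
position: [513.7, -378.8, 222.7]
ee_rot: [3.142, 0.0, 0.086]
wrist_force: [0.1, 0.8, 0.2]
opening: 1.0
finger_force: 0.0
```

```bash
python3 - <<'E'
from h import *
T=pose(); im=imaging.capture('wrist'); np.save('Tst.npy',T); save('w_stand',im)
print(T[:3,3],get_state()['t'],np.degrees(np.arctan2(T[1,0],T[0,0])))
for d in imaging.place_of('stand','wrist')[:2]: print(d['confidence'],toW('wrist',d['xyz'],T))
E
```

```text
[ 513.72536809 -378.83341221  222.69907795] 2.4167 4.953374474502518
0.89 [ 510.46947001 -378.0701514    -4.45032116]
```

```bash
sleep 3
```

```text
(no output)
```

View pics/w_stand.png

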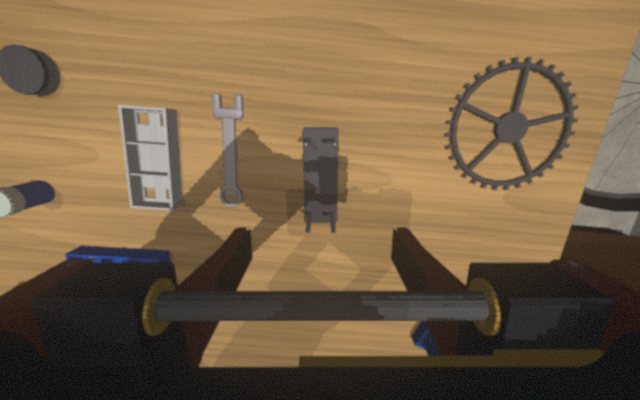

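Wrist picture: the stand base spans about (303–339, 127–223), with the two near posts ending near (307,232) and (334,232). The middle tray is at (150,158) and the tub at (20,198). I'll enlarge the stand with a predicted overlay.

```bash
cat >> h.py <<'E'
def overlay(n,src,T,pts3,box,f,col=(0,0,255)):
    im=cv2.imread('pics/'+src+'.png'); x0,y0,x1,y1=box
    c=cv2.resize(im[y0:y1,x0:x1],None,fx=f,fy=f,interpolation=cv2.INTER_CUBIC)
    for p in pts3:
        u=(w2pix('wrist',p,T)-[x0,y0]+.5)*f; cv2.circle(c,tuple(int(a) for a in u),3,col,1)
    cv2.imwrite('pics/'+n+'.png',c)
def frame(x,y,yaw,pts):
    a=np.radians(yaw);c,s=np.cos(a),np.sin(a); return [[x+c*p[0]-s*p[1],y+s*p[0]+c*p[1],p[2]] for p in pts]
E
python3 - <<'E'
from h import *
T=np.load('Tst.npy')
pts=[[a*65,b*23,12] for a in(1,-1) for b in(1,-1)]+[[a*50,b*15,z] for a in(1,-1) for b in(1,-1) for z in(12,86)]
P=frame(512,-377,5,pts)
overlay('ov1','w_stand',T,P,(285,105,360,245),4.2)
print(np.round([w2pix('wrist',p,T) for p in P],1).tolist())
E
```

```text
[[301.2, 128.4], [337.1, 128.4], [303.1, 223.5], [335.7, 223.5], [307.6, 140.3], [304.3, 145.4], [330.8, 140.3], [333.1, 145.4], [308.6, 213.4], [305.8, 234.3], [330.1, 213.4], [332.1, 234.2]]
```

View pics/ov1.png

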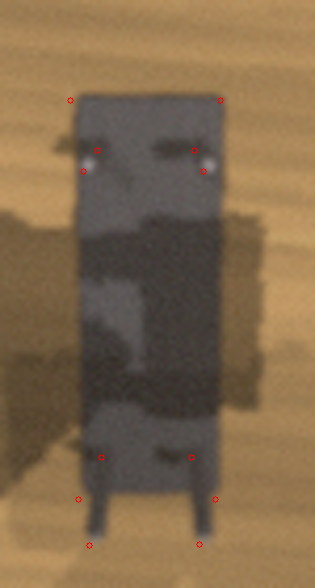

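Overlay: base corners sit at crop (78,95), (222,95), (82,492), (219,491) and tips at (88,165), (210,165), (96,535), (204,535). That is about 1.5 mm toward −y and 2.1 mm toward +x from the prediction, so the stand is at ≈(514.2, −378.3), yaw 4.9°. On to the deep tray.

Request:
servo_tool(moves=[0, 0, 0, 0, 0, 0, 0.0654, 0, 0, 0, 0, 0, 0, 0.0654, 0, 0, 0, 0, 0, 0, 0.0654, 0, -0.0505, -0.515, 0, 0, 0, 0, 0, -0.0505, -0.515, 0, 0, 0, 0])

```text
t: 2.88
position: [523.6, -302.2, 222.6]
ee_rot: [3.141, -0.001, -0.225]
wrist_force: [0.7, 0.5, 1.0]
opening: 1.001
finger_force: 0.0
```

Request:
servo_tool(moves=[0, -0.0505, -0.515, 0, 0, 0, 0, 0, -0.0505, -0.515, 0, 0, 0, 0, 0, -0.0505, -0.515, 0, 0, 0, 0, 0, -0.0505, -0.515, 0, 0, 0, 0, 0, -0.0505, -0.515, 0, 0, 0, 0])

```text
t: 3.3
position: [547.7, -107.2, 223.0]
ee_rot: [3.142, -0.001, -0.221]
wrist_force: [1.5, 1.3, 0.3]
opening: 1.001
finger_force: 0.0
```

Request:
servo_tool(moves=[0, -0.0505, -0.515, 0, 0, 0, 0, 0, -0.0505, -0.515, 0, 0, 0, 0, 0, -0.0505, -0.515, 0, 0, 0, 0, 0, -0.0505, -0.515, 0, 0, 0, 0, 0, -0.0505, -0.515, 0, 0, 0, 0])

```text
t: 3.72
position: [571.6, 85.5, 223.0]
ee_rot: [-3.141, -0.0, -0.221]
wrist_force: [0.9, -0.7, 0.1]
opening: 1.002
finger_force: 0.0
```

Request:
servo_tool(moves=[0, -0.0505, -0.515, 0, 0, 0, 0, 0, 0, 0, 0, 0, 0, 0, 0, 0, 0, 0, 0, 0, 0, 0, 0, 0, 0, 0, 0, 0, 0, 0, 0, 0, 0, 0, 0])

```text
t: 4.13
position: [576.2, 121.2, 222.6]
ee_rot: [3.141, 0.0, -0.222]
wrist_force: [0.3, -0.6, 0.2]
opening: 1.0
finger_force: 0.0
```

```bash
cat >> h.py <<'E'
def tray(name,h,box=None):
    """look with the wrist, fit the tray's rim rectangle, at height h"""
    T=pose(); im=imaging.capture('wrist'); save(name,im); np.save(name+'.npy',T)
    d=imaging.place_of({36:'deep',28:'middle',20:'shallow'}[h]+'_tray_mid','wrist')
    for e in d[:3]: print('net',round(e['confidence'],2),np.round(toW('wrist',e['xyz'],T),1))
    hsv=cv2.cvtColor(im,cv2.COLOR_RGB2HSV)
    m=((hsv[...,1]<50)&(hsv[...,2]>70)).astype(np.uint8); m[235:]=0
    m=cv2.morphologyEx(m,cv2.MORPH_CLOSE,np.ones((7,7)))
    k,l,st,c=cv2.connectedComponentsWithStats(m)
    p0=w2pix('wrist',toW('wrist',d[0]['xyz'],T),T); i=min(range(1,k),key=lambda j:np.hypot(*(c[j]-p0))+(1e4 if st[j,4]<500 else 0))
    ys,xs=np.where(l==i)
    r=cv2.minAreaRect(np.array([pix2w('wrist',p,h,T)[:2] for p in zip(xs,ys)]).astype(np.float32))
    a=r[2] if r[1][0]>r[1][1] else r[2]+90
    a=(a+90)%180-90; print('rect',np.round(r[0],1),np.round(r[1],1),'yaw',round(a,2),'t',get_state()['t'])
    x,y=r[0]
    P=frame(x,y,a,[[s*65,t*28,z] for s in(1,-1) for t in(1,-1) for z in(0,h)]+[[s*50,t*15,4] for s in(1,-1) for t in(1,-1)])
    b=st[i]; x0,y0=max(0,b[0]-15),max(0,b[1]-15); x1,y1=min(640,b[0]+b[2]+15),min(400,b[1]+b[3]+15)
    overlay(name+'_o',name,T,P,(x0,y0,x1,y1),4)
    print('box',x0,y0); return x,y,a
E
python3 - <<'E'
from h import *
x,y,a=tray('w_deep',36); goto(x,y,4,a)
E
```

```text
net 0.84 [576.5 118.9  15.3]
rect [576.5 121.9] [ 57.6 131.3] yaw -11.96 t 4.2333
box 281 112
at [576.4 121.1 222.7] yaw -12.75 shift mm (tool) [  0.   -0.8 218.7] units [ 0.    -0.011  2.916] turn deg (tool z) -0.78 units -0.0087
```

```bash
sleep 4
```

```text
(no output)
```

View pics/w_deep_o.png

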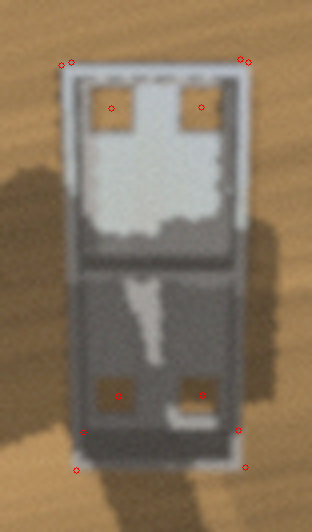

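Overlay: predicted rim corners (61,65), (248,62), (76,470), (245,467) and hole centres lie on the picture's tray. The fit is good to about 1 mm, so I go down and grip.

Request:
servo_tool(moves=[0, 0, -0.01, 0.36, 0, 0, -0.005, 0, 0, 0, 0.36, 0, 0, 0, 0, 0, 0, 0.36, 0, 0, 0, 0, 0, 0, 0.36, 0, 0, 0, 0, 0, 0, 0.36, 0, 0, 0], squeeze=30)

```text
t: 4.65
position: [576.7, 122.1, 86.8]
ee_rot: [-3.141, -0.001, -0.214]
wrist_force: [0.3, 0.1, -0.4]
opening: 1.001
finger_force: 0.0
```

Request:
servo_tool(moves=[0, 0, 0, 0.36, 0, 0, 0, 0, 0, 0, 0.36, 0, 0, 0, 0, 0, 0, 0.36, 0, 0, 0, 0, 0, 0, 0, 0, 0, 0, 255, 0, 0, 0, 0, 0, 0])

```text
t: 5.07
position: [575.6, 122.3, 5.8]
ee_rot: [3.14, 0.003, -0.214]
wrist_force: [0.1, 0.1, -0.4]
opening: 0.956
finger_force: 0.0
```

Request:
servo_tool(moves=[255, 0, 0, 0, 0, 0, 0, 255, 0, 0, 0, 0, 0, 0, 255, 0, 0, 0, 0, 0, 0, 255, 0, 0, 0, 0, 0, 0, 255, 0, 0, 0, 0, 0, 0])

```text
t: 5.48
position: [577.4, 123.5, 8.1]
ee_rot: [-3.141, -0.002, -0.212]
wrist_force: [-1.8, -1.5, 6.9]
opening: 0.635
finger_force: 30.0
```

Request:
servo_tool(moves=[255, 0, 0, 0, 0, 0, 0, 255, 0, 0, 0, 0, 0, 0, 255, 0, 0, 0, 0, 0, 0, 255, 0, 0, 0, 0, 0, 0, 255, 0, 0, 0, 0, 0, 0])

```text
t: 5.9
position: [577.4, 123.5, 8.1]
ee_rot: [-3.141, -0.002, -0.212]
wrist_force: [-0.8, -1.5, 7.8]
opening: 0.636
finger_force: 30.0
```

Request:
servo_tool(moves=[255, 0, 0, -0.2, 0, 0, 0, 255, 0, 0, -0.5, 0, 0, 0, 255, 0, 0, -0.5, 0, 0, 0, 255, 0, 0, -0.5, 0, 0, 0, 255, 0, 0, -0.3, 0, 0, 0])

```text
t: 6.32
position: [577.7, 123.8, 160.6]
ee_rot: [-3.14, -0.004, -0.212]
wrist_force: [0.2, 0.8, -2.9]
opening: 0.639
finger_force: 30.0
```

Request:
servo_tool(moves=[255, 0, 0, 0, 0, 0, 0, 255, 0, 0, 0, 0, 0, 0, 255, 0, 0, 0, 0, 0, -0.0635, 255, 0, 0, 0, 0, 0, -0.0635, 255, 0, 0, 0, 0, 0, -0.0635])

```text
t: 6.73
position: [574.8, 123.2, 154.3]
ee_rot: [3.141, 0.004, 0.092]
wrist_force: [1.1, -0.4, -2.1]
opening: 0.634
finger_force: 30.0
```

Request:
servo_tool(moves=[255, 0, 0, 0, 0, 0, 0, 255, 0, 0, 0, 0, 0, 0, 255, 0, 0, 0, 0, 0, 0, 255, 0, 0, 0, 0, 0, 0, 255, 0, 0, 0, 0, 0, 0])

```text
t: 7.15
position: [576.4, 123.4, 156.2]
ee_rot: [3.142, 0.001, 0.085]
wrist_force: [-0.7, 0.2, -2.7]
opening: 0.634
finger_force: 30.0
```

```bash
python3 - <<'E'
from h import *
T=pose(); im=imaging.capture('wrist'); save('w_held',im); s=get_state(); print(s['opening'],s['finger_force'],s['wrist_force'])
goto(514.2,-378.3,150,4.9)
E
```

```text
0.6418768355604291 29.95904177427292 [-0.25154113 -0.2242499  -2.78982471]
at [576.5 123.4 156.4] yaw 4.92 shift mm (tool) [-105.   494.6    6.5] units [-1.401  6.594  0.086] turn deg (tool z) 0.02 units 0.0002
```

```bash
sleep 3
```

```text
(no output)
```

View pics/w_held.png

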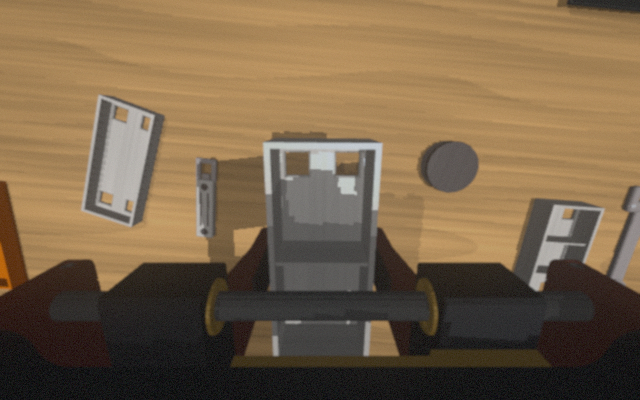

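```bash
cat >> h.py <<'E'
def held(uv1,uv2,h,below):
    """offset of held tray centre from TCP in tool axes, from far outer rim corners"""
    T=pose(); z=T[2,3]-below+h
    a,b=[T[:3,:3].T@(pix2w('wrist',p,z,T)-T[:3,3]) for p in (uv1,uv2)]
    print('corners',np.round(a,1),np.round(b,1),'width',round(np.hypot(*(a-b)[:2]),1),'centre x',round((a[0]+b[0])/2-65,1),'y',round((a[1]+b[1])/2,1))
E
python3 - <<'E'
from h import *
for b in (6,8): held((264,143),(382,143),36,b)
E
```

```text
corners [ 64.1 -25.7 -30. ] [ 64.1  28.6 -30. ] width 54.2 centre x -0.9 y 1.5
corners [ 64.  -26.1 -28. ] [ 64.  29. -28.] width 55.0 centre x -1.0 y 1.5
```

Request:
servo_tool(moves=[255, -0.1067, 0.506, 0, 0, 0, 0, 255, -0.1067, 0.506, 0, 0, 0, 0, 255, -0.1067, 0.506, 0, 0, 0, 0, 255, -0.1067, 0.506, 0, 0, 0, 0, 255, -0.1067, 0.506, 0, 0, 0, 0])

```text
t: 7.62
position: [552.8, -70.6, 156.9]
ee_rot: [3.141, -0.0, 0.087]
wrist_force: [0.4, 0.3, -2.8]
opening: 0.633
finger_force: 30.0
```

Request:
servo_tool(moves=[255, -0.1067, 0.506, 0, 0, 0, 0, 255, -0.1067, 0.506, 0, 0, 0, 0, 255, -0.1067, 0.506, 0, 0, 0, 0, 255, -0.1067, 0.506, 0, 0, 0, 0, 255, -0.1067, 0.506, 0, 0, 0, 0])

```text
t: 8.03
position: [529.3, -263.5, 156.9]
ee_rot: [3.141, -0.0, 0.086]
wrist_force: [1.6, 0.2, -1.5]
opening: 0.636
finger_force: 30.0
```

Request:
servo_tool(moves=[255, -0.1067, 0.506, 0, 0, 0, 0, 255, -0.1067, 0.506, 0, 0, 0, 0, 255, -0.1067, 0.506, 0, 0, 0, 0, 255, 0, 0, 0, 0, 0, 0, 255, 0, 0, 0, 0, 0, 0])

```text
t: 8.45
position: [515.1, -379.1, 156.5]
ee_rot: [3.141, -0.0, 0.083]
wrist_force: [0.1, 1.1, -3.0]
opening: 0.637
finger_force: 30.0
```

Request:
servo_tool(moves=[255, 0, 0, 0, 0, 0, 0, 255, 0, 0, 0, 0, 0, 0, 255, 0, 0, 0, 0, 0, 0, 255, 0, 0, 0, 0, 0, 0, 255, 0, 0, 0, 0, 0, 0])

```text
t: 8.87
position: [516.1, -376.1, 156.8]
ee_rot: [-3.142, -0.0, 0.088]
wrist_force: [0.7, 0.5, -2.5]
opening: 0.635
finger_force: 30.0
```

```bash
python3 - <<'E'
from h import *
T=pose(); im=imaging.capture('wrist'); save('w_over',im); cv2.imwrite('pics/w_over_c.png',cv2.resize(im[110:270,240:410,::-1],None,fx=3.5,fy=3.5,interpolation=cv2.INTER_CUBIC))
goto(514.3,-376.8,150,4.9)
for d in imaging.place_of('stand','wrist')[:2]: print(d['confidence'],toW('wrist',d['xyz'],T))
E
```

```text
at [ 516.  -376.3  156.8] yaw 5.03 shift mm (tool) [-1.8  0.3  6.8] units [-0.023  0.004  0.091] turn deg (tool z) 0.13 units 0.0015
```

```bash
sleep 3
```

```text
(no output)
```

View pics/w_over_c.png

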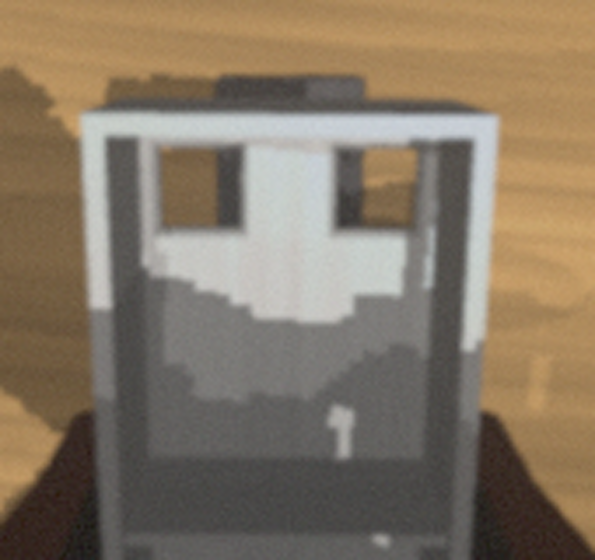

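The crop shows the base through both far holes symmetrically: wood is visible 160–217 on the left and 362–415 on the right, with the tray's mid at 290. So y is aligned and I lower.

Request:
servo_tool(moves=[255, -0.01, 0, 0.16, 0, 0, 0, 255, 0, 0, 0.16, 0, 0, 0, 255, 0, 0, 0.16, 0, 0, 0, 255, 0, 0, 0.16, 0, 0, 0, 255, 0, 0, 0.12, 0, 0, 0])

```text
t: 9.38
position: [514.1, -376.5, 97.2]
ee_rot: [-3.14, 0.002, 0.087]
wrist_force: [0.8, 0.7, -2.0]
opening: 0.635
finger_force: 30.0
```

Request:
servo_tool(moves=[255, 0, 0, 0.04, 0, 0, 0, 255, 0, 0, 0.06, 0, 0, 0, 255, 0, 0, 0.06, 0, 0, 0, 255, 0, 0, 0.06, 0, 0, 0, 255, 0, 0, 0.06, 0, 0, 0])

```text
t: 9.8
position: [515.2, -377.4, 78.6]
ee_rot: [3.141, -0.001, 0.087]
wrist_force: [-0.4, -0.3, -2.8]
opening: 0.638
finger_force: 30.0
```

Request:
servo_tool(moves=[255, 0, 0, 0.14, 0, 0, 0, 255, 0, 0, 0.14, 0, 0, 0, 255, 0, 0, 0.14, 0, 0, 0, 255, 0, 0, 0.14, 0, 0, 0, 255, 0, 0, 0.1, 0, 0, 0])

```text
t: 10.22
position: [514.3, -376.7, 27.3]
ee_rot: [-3.14, 0.001, 0.087]
wrist_force: [-0.2, 0.8, -3.7]
opening: 0.634
finger_force: 30.0
```

Request:
servo_tool(moves=[255, 0, 0, 0.03, 0, 0, 0, 255, 0, 0, 0.03, 0, 0, 0, 255, 0, 0, 0.03, 0, 0, 0, 255, 0, 0, 0, 0, 0, 0, 255, 0, 0, 0, 0, 0, 0])

```text
t: 10.63
position: [515.2, -377.3, 22.8]
ee_rot: [3.141, -0.0, 0.087]
wrist_force: [-0.4, 0.3, -2.1]
opening: 0.633
finger_force: 30.0
```

Request:
servo_tool(moves=[255, 0, 0, 0.02, 0, 0, 0, 255, 0, 0, 0.02, 0, 0, 0, 255, 0, 0, 0, 0, 0, 0, 255, 0, 0, 0, 0, 0, 0, 255, 0, 0, 0, 0, 0, 0])

```text
t: 11.05
position: [515.3, -377.4, 20.1]
ee_rot: [3.141, -0.001, 0.087]
wrist_force: [-1.0, 0.7, 4.9]
opening: 0.634
finger_force: 30.0
```

Request:
servo_tool(moves=[0, 0, 0, 0, 0, 0, 0, 0, 0, 0, 0, 0, 0, 0, 0, 0, 0, 0, 0, 0, 0, 0, 0, 0, 0, 0, 0, 0, 0, 0, 0, -0.1, 0, 0, 0])

```text
t: 11.47
position: [514.0, -376.4, 25.8]
ee_rot: [-3.14, 0.002, 0.087]
wrist_force: [-0.4, 1.2, 0.1]
opening: 0.972
finger_force: 0.0
```

Request:
servo_tool(moves=[0, 0, 0, -0.5, 0, 0, 0, 0, 0, 0, -0.5, 0, 0, 0, 0, 0, 0, -0.5, 0, 0, 0, 0, 0, 0, -0.5, 0, 0, 0, 0, 0, 0, -0.5, 0, 0, 0.047])

```text
t: 11.88
position: [514.6, -376.9, 216.7]
ee_rot: [3.142, -0.0, 0.013]
wrist_force: [0.4, 0.2, 0.8]
opening: 0.997
finger_force: 0.0
```

Request:
servo_tool(moves=[0, 0.017, -0.494, 0, 0, 0, 0, 0, 0.017, -0.494, 0, 0, 0, 0, 0, 0.017, -0.494, 0, 0, 0, 0, 0, 0.017, -0.494, 0, 0, 0, 0, 0, 0.017, -0.494, 0, 0, 0, 0])

```text
t: 12.3
position: [518.6, -190.3, 215.1]
ee_rot: [3.141, -0.001, 0.012]
wrist_force: [1.4, 0.9, 0.5]
opening: 1.001
finger_force: 0.0
```

Request:
servo_tool(moves=[0, 0.017, -0.494, 0, 0, 0, 0, 0, 0, 0, 0, 0, 0, 0, 0, 0, 0, 0, 0, 0, 0, 0, 0, 0, 0, 0, 0, 0, 0, 0, 0, 0, 0, 0, 0])

```text
t: 12.72
position: [519.9, -155.7, 214.7]
ee_rot: [3.141, -0.001, 0.012]
wrist_force: [-0.1, -0.0, -0.6]
opening: 0.999
finger_force: 0.0
```

```bash
python3 - <<'E'
from h import *
x,y,a=tray('w_mid',28); goto(x,y,4,a)
E
```

```text
net 0.95 [ 516.  -157.9   17.1]
net 0.95 [ 352.6 -100.2   10.1]
rect [ 520.5 -156.2] [128.7  57.1] yaw 0.31 t 12.8167
box 283 113
at [ 519.7 -156.   214.4] yaw 0.65 shift mm (tool) [8.000e-01 1.000e-01 2.104e+02] units [1.000e-02 2.000e-03 2.806e+00] turn deg (tool z) 0.33 units 0.0037
```

```bash
sleep 4; python3 - <<'E'
import cv2,numpy as np
a=cv2.imread('pics/w_mid_o.png'); b=cv2.imread('pics/w_mid.png')[60:260,330:600]
b=cv2.resize(b,None,fx=1.6,fy=1.6); h=max(a.shape[0],b.shape[0]); c=np.zeros((h,a.shape[1]+b.shape[1],3),np.uint8)
c[:a.shape[0],:a.shape[1]]=a; c[:b.shape[0],a.shape[1]:]=b; cv2.imwrite('pics/w_mid_c.png',c[:600,:800]); print(a.shape)
E
```

```text
(524, 312, 3)
```

View pics/w_mid_c.png

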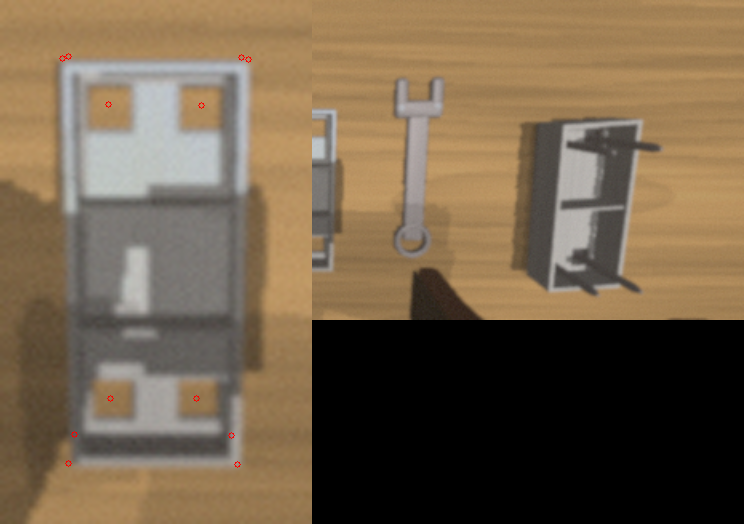

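The deep tray sits level on the stand (right crop, posts through all its holes). The middle tray overlay fits within 1 mm, with three compartments and aluminium. Now I grip it, correcting the ~1.5 mm camera y bias seen with the held tray.

Request:
servo_tool(moves=[0, 0, -0.018, 0.3475, 0, 0, 0, 0, 0, 0, 0.3475, 0, 0, 0, 0, 0, 0, 0.3475, 0, 0, 0, 0, 0, 0, 0.3475, 0, 0, 0, 0, 0, 0, 0.3475, 0, 0, 0])

```text
t: 13.23
position: [519.7, -154.5, 83.0]
ee_rot: [3.141, -0.0, 0.011]
wrist_force: [0.2, -0.2, 0.1]
opening: 0.997
finger_force: 0.0
```

Request:
servo_tool(moves=[0, 0, 0, 0.3475, 0, 0, 0, 0, 0, 0, 0.3475, 0, 0, 0, 0, 0, 0, 0.3475, 0, 0, 0, 0, 0, 0, 0, 0, 0, 0, 255, 0, 0, 0, 0, 0, 0])

```text
t: 13.65
position: [518.8, -153.9, 5.0]
ee_rot: [-3.141, 0.003, 0.012]
wrist_force: [-0.5, -0.5, 0.4]
opening: 0.955
finger_force: 0.0
```

Request:
servo_tool(moves=[255, 0, 0, 0, 0, 0, 0, 255, 0, 0, 0, 0, 0, 0, 255, 0, 0, 0, 0, 0, 0, 255, 0, 0, 0, 0, 0, 0, 255, 0, 0, 0, 0, 0, 0])

```text
t: 14.07
position: [520.7, -154.0, 7.3]
ee_rot: [3.14, -0.002, 0.013]
wrist_force: [-2.0, -2.6, 7.7]
opening: 0.636
finger_force: 30.0
```

Request:
servo_tool(moves=[255, 0, 0, 0, 0, 0, 0, 255, 0, 0, -0.2, 0, 0, 0, 255, 0, 0, -0.5, 0, 0, 0, 255, 0, 0, -0.5, 0, 0, 0, 255, 0, 0, -0.5, 0, 0, 0])

```text
t: 14.48
position: [518.7, -153.0, 134.5]
ee_rot: [-3.141, 0.002, 0.013]
wrist_force: [0.8, -0.8, -1.7]
opening: 0.635
finger_force: 30.0
```

Request:
servo_tool(moves=[255, 0, 0, -0.3, 0, 0, -0.047, 255, 0, 0, 0, 0, 0, 0, 255, 0, 0, 0, 0, 0, 0, 255, 0, 0, 0, 0, 0, 0, 255, 0, 0, 0, 0, 0, 0])

```text
t: 14.9
position: [518.3, -152.9, 154.1]
ee_rot: [-3.14, 0.003, 0.086]
wrist_force: [0.3, 0.6, -2.7]
opening: 0.635
finger_force: 30.0
```

```bash
cat >> h.py <<'E'
def rim(name,h,below):
    T=pose(); im=imaging.capture('wrist'); save(name,im)
    g=cv2.cvtColor(im,cv2.COLOR_RGB2HSV); m=((g[...,1]<50)&(g[...,2]>70)).astype(np.uint8)
    k,l,st,c=cv2.connectedComponentsWithStats(m[:235]); b=np.bincount(l[140:230,265:380].ravel(),minlength=k); b[0]=0
    q=st[b.argmax()]; top=q[1]; xs=np.where(l[top+4]==b.argmax())[0]; print('rim top',top,xs.min(),xs.max())
    held((xs.min(),top),(xs.max()+1,top),h,below)
E
python3 - <<'E'
from h import *
s=get_state(); print(s['opening'],s['wrist_force'])
rim('w_held2',28,7)
goto(515.3,-377.2,166,4.98)
E
```

```text
0.6350480777592857 [ 0.27599123  0.58255725 -2.66295769]
rim top 139 265 378
corners [ 65.3 -26.8 -21.2] [ 65.3  28.9 -21.3] width 55.7 centre x 0.3 y 1.0
at [ 518.4 -152.9  154.1] yaw 4.94 shift mm (tool) [-22.4 223.1 -12.1] units [-0.299  2.975 -0.162] turn deg (tool z) -0.04 units -0.0005
```

Request:
servo_tool(moves=[255, -0.045, 0.425, 0, 0, 0, 0, 255, -0.045, 0.425, 0, 0, 0, 0, 255, -0.045, 0.425, 0, 0, 0, 0, 255, -0.045, 0.425, 0, 0, 0, 0, 255, -0.045, 0.425, 0, 0, 0, 0])

```text
t: 15.37
position: [515.7, -314.6, 154.1]
ee_rot: [-3.14, 0.002, 0.086]
wrist_force: [0.6, -0.7, -2.1]
opening: 0.641
finger_force: 30.0
```

Request:
servo_tool(moves=[255, -0.045, 0.425, 0, 0, 0, 0, 255, -0.045, 0.425, 0, 0, 0, 0, 255, 0, 0, 0, 0, 0, 0, 255, 0, 0, 0, 0, 0, 0, 255, 0, 0, 0, 0, 0, 0])

```text
t: 15.78
position: [514.5, -376.9, 154.2]
ee_rot: [-3.139, 0.002, 0.086]
wrist_force: [0.1, -0.9, -2.9]
opening: 0.637
finger_force: 30.0
```

Request:
servo_tool(moves=[255, 0, 0, 0, 0, 0, 0, 255, 0, 0, 0, 0, 0, 0, 255, 0, 0, 0.2, 0, 0, 0, 255, 0, 0, 0.2, 0, 0, 0, 255, 0, 0, 0.2, 0, 0, 0])

```text
t: 16.2
position: [516.0, -376.8, 110.9]
ee_rot: [3.141, -0.001, 0.088]
wrist_force: [-0.8, 0.0, -1.8]
opening: 0.631
finger_force: 30.0
```

```bash
python3 - <<'E'
from h import *
T=pose(); im=imaging.capture('wrist'); save('w_over2',im); cv2.imwrite('pics/w_over2_c.png',cv2.resize(im[110:270,240:410,::-1],None,fx=3.5,fy=3.5,interpolation=cv2.INTER_CUBIC))
goto(514.1,-377,55,4.98)
E
```

```text
at [ 514.3 -375.6  107.6] yaw 5.05 shift mm (tool) [-0.2  1.5 52.6] units [-0.003  0.021  0.701] turn deg (tool z) 0.07 units 0.0008
```

```bash
sleep 3
```

```text
(no output)
```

View pics/w_over2_c.png

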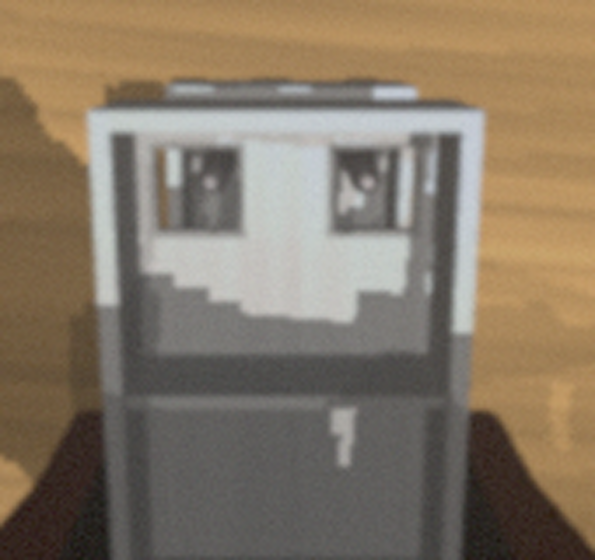

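Post tips show inside both far holes, at crop (210,182) and (366,182), so it is aligned. Lowering.

Request:
servo_tool(moves=[255, 0, 0.007, 0.1, 0, 0, 0, 255, 0, 0, 0.1, 0, 0, 0, 255, 0, 0, 0.1, 0, 0, 0, 255, 0, 0, 0.1, 0, 0, 0, 255, 0, 0, 0.1, 0, 0, 0])

```text
t: 16.67
position: [515.8, -378.3, 73.1]
ee_rot: [3.141, -0.0, 0.087]
wrist_force: [0.3, 0.2, -1.8]
opening: 0.637
finger_force: 30.0
```

Request:
servo_tool(moves=[255, 0, 0, 0.06, 0, 0, 0, 255, 0, 0, 0.06, 0, 0, 0, 255, 0, 0, 0.03, 0, 0, 0, 255, 0, 0, 0, 0, 0, 0, 255, 0, 0, 0, 0, 0, 0])

```text
t: 17.08
position: [515.6, -378.4, 62.2]
ee_rot: [3.142, -0.0, 0.087]
wrist_force: [-0.1, 0.8, -2.5]
opening: 0.636
finger_force: 30.0
```

Request:
servo_tool(moves=[255, 0, 0, 0.02, 0, 0, 0, 255, 0, 0, 0.02, 0, 0, 0, 255, 0, 0, 0, 0, 0, 0, 255, 0, 0, 0, 0, 0, 0, 255, 0, 0, 0, 0, 0, 0])

```text
t: 17.5
position: [515.6, -378.3, 59.3]
ee_rot: [3.141, -0.0, 0.087]
wrist_force: [0.7, -0.4, -2.3]
opening: 0.631
finger_force: 30.0
```

Request:
servo_tool(moves=[255, 0, 0, 0.02, 0, 0, 0, 255, 0, 0, 0.02, 0, 0, 0, 255, 0, 0, 0, 0, 0, 0, 255, 0, 0, 0, 0, 0, 0, 255, 0, 0, 0, 0, 0, 0])

```text
t: 17.92
position: [515.5, -378.2, 56.1]
ee_rot: [-3.141, 0.0, 0.087]
wrist_force: [0.4, 0.3, -2.5]
opening: 0.634
finger_force: 30.0
```

Request:
servo_tool(moves=[255, 0, 0, 0.015, 0, 0, 0, 255, 0, 0, 0.01, 0, 0, 0, 255, 0, 0, 0, 0, 0, 0, 255, 0, 0, 0, 0, 0, 0, 255, 0, 0, 0, 0, 0, 0])

```text
t: 18.33
position: [515.7, -378.4, 55.3]
ee_rot: [3.141, -0.0, 0.087]
wrist_force: [-3.3, 1.9, 6.1]
opening: 0.639
finger_force: 30.0
```

Request:
servo_tool(moves=[0, 0, 0, 0, 0, 0, 0, 0, 0, 0, 0, 0, 0, 0, 0, 0, 0, 0, 0, 0, 0, 0, 0, 0, 0, 0, 0, 0, 0, 0, 0, -0.1, 0, 0, 0])

```text
t: 18.75
position: [514.8, -377.6, 60.7]
ee_rot: [-3.14, 0.002, 0.087]
wrist_force: [-0.3, -0.1, -0.4]
opening: 0.97
finger_force: 0.0
```

Request:
servo_tool(moves=[0, 0, 0, -0.5, 0, 0, 0, 0, 0, 0, -0.5, 0, 0, 0, 0, 0, 0, -0.5, 0, 0, 0, 0, 0, 0, -0.5, 0, 0, 0.058, 0, 0, 0, 0, 0, 0, 0.058])

```text
t: 19.17
position: [519.0, -380.9, 220.8]
ee_rot: [3.135, -0.011, -0.1]
wrist_force: [1.8, -1.0, 0.4]
opening: 1.004
finger_force: 0.0
```

Request:
servo_tool(moves=[0, 0, 0, 0, 0, 0, 0.058, 0, 0, 0, 0, 0, 0, 0.058, 0, -0.0917, -0.5, 0, 0, 0, 0, 0, -0.0917, -0.5, 0, 0, 0, 0, 0, -0.0917, -0.5, 0, 0, 0, 0])

```text
t: 19.58
position: [526.3, -263.6, 212.2]
ee_rot: [3.142, -0.0, -0.279]
wrist_force: [0.8, -0.1, 0.4]
opening: 1.002
finger_force: 0.0
```

Request:
servo_tool(moves=[0, -0.0917, -0.5, 0, 0, 0, 0, 0, -0.0917, -0.5, 0, 0, 0, 0, 0, -0.0917, -0.5, 0, 0, 0, 0, 0, -0.0917, -0.5, 0, 0, 0, 0, 0, -0.0917, -0.5, 0, 0, 0, 0])

```text
t: 20.0
position: [544.8, -72.9, 212.5]
ee_rot: [-3.141, -0.001, -0.278]
wrist_force: [1.1, -0.1, -0.6]
opening: 1.003
finger_force: 0.0
```

Request:
servo_tool(moves=[0, -0.0917, -0.5, 0, 0, 0, 0, 0, -0.0917, -0.5, 0, 0, 0, 0, 0, -0.0917, -0.5, 0, 0, 0, 0, 0, -0.0917, -0.5, 0, 0, 0, 0, 0, -0.0917, -0.5, 0, 0, 0, 0])

```text
t: 20.42
position: [563.1, 117.0, 212.5]
ee_rot: [-3.141, -0.001, -0.278]
wrist_force: [-0.0, 0.2, 0.7]
opening: 1.004
finger_force: 0.0
```

Request:
servo_tool(moves=[0, -0.0917, -0.5, 0, 0, 0, 0, 0, -0.0917, -0.5, 0, 0, 0, 0, 0, -0.0917, -0.5, 0, 0, 0, 0, 0, -0.0917, -0.5, 0, 0, 0, 0, 0, -0.0917, -0.5, 0, 0, 0, 0])

```text
t: 20.83
position: [581.3, 306.8, 212.4]
ee_rot: [-3.141, -0.0, -0.277]
wrist_force: [0.2, 0.2, -0.4]
opening: 1.0
finger_force: 0.0
```

Request:
servo_tool(moves=[0, -0.0917, -0.5, 0, 0, 0, 0, 0, 0, 0, 0, 0, 0, 0, 0, 0, 0, 0, 0, 0, 0, 0, 0, 0, 0, 0, 0, 0, 0, 0, 0, 0, 0, 0, 0])

```text
t: 21.25
position: [585.0, 341.5, 211.9]
ee_rot: [3.141, 0.0, -0.279]
wrist_force: [-0.6, -0.9, 0.2]
opening: 0.998
finger_force: 0.0
```

```bash
python3 - <<'E'
from h import *
x,y,a=tray('w_shal',20); goto(x,y,4,a)
E
```

```text
net 0.88 [584.9 344.8   8.8]
rect [586.3 343.6] [ 57.1 130.2] yaw -16.22 t 21.35
box 281 112
at [585.3 341.3 212. ] yaw -16.0 shift mm (tool) [  0.4  -2.5 208. ] units [ 0.005 -0.033  2.774] turn deg (tool z) 0.22 units 0.0025
```

```bash
sleep 4
```

```text
(no output)
```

View pics/w_shal_o.png

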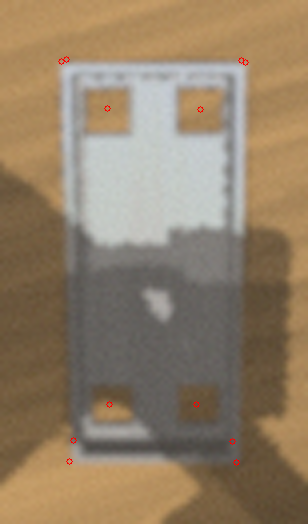

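Overlay: rim corners (62,61), (246,62), (69,461), (236,462) and hole centres match the plain aluminium tray. Gripping.

Request:
servo_tool(moves=[0, 0, -0.053, 0.347, 0, 0, 0, 0, 0, 0, 0.347, 0, 0, 0, 0, 0, 0, 0.347, 0, 0, 0, 0, 0, 0, 0.347, 0, 0, 0, 0, 0, 0, 0.347, 0, 0, 0])

```text
t: 21.77
position: [586.6, 345.4, 81.0]
ee_rot: [-3.141, -0.0, -0.279]
wrist_force: [-0.3, 1.0, -0.4]
opening: 1.003
finger_force: 0.0
```

Request:
servo_tool(moves=[0, 0, 0, 0.347, 0, 0, 0, 0, 0, 0, 0.347, 0, 0, 0, 0, 0, 0, 0.34, 0, 0, 0, 0, 0, 0, 0, 0, 0, 0, 255, 0, 0, 0, 0, 0, 0])

```text
t: 22.18
position: [586.4, 345.4, 3.5]
ee_rot: [3.141, 0.001, -0.279]
wrist_force: [0.0, 0.4, -0.4]
opening: 0.961
finger_force: 0.0
```

Request:
servo_tool(moves=[255, 0, 0, 0, 0, 0, 0, 255, 0, 0, 0, 0, 0, 0, 255, 0, 0, 0, 0, 0, 0, 255, 0, 0, 0, 0, 0, 0, 255, 0, 0, 0, 0, 0, 0])

```text
t: 22.6
position: [586.3, 346.2, 4.7]
ee_rot: [3.141, -0.0, -0.278]
wrist_force: [0.0, -3.3, 3.3]
opening: 0.637
finger_force: 30.0
```

Request:
servo_tool(moves=[255, 0, 0, 0, 0, 0, 0, 255, 0, 0, -0.2, 0, 0, 0, 255, 0, 0, -0.5, 0, 0, 0, 255, 0, 0, -0.5, 0, 0, 0, 255, 0, 0, -0.5, 0, 0, 0])

```text
t: 23.02
position: [585.7, 346.6, 133.3]
ee_rot: [3.141, 0.001, -0.278]
wrist_force: [1.1, -0.1, -1.8]
opening: 0.632
finger_force: 30.0
```

Request:
servo_tool(moves=[255, 0, 0, -0.3, 0, 0, -0.059, 255, 0, 0, 0, 0, 0, -0.058, 255, 0, 0, 0, 0, 0, -0.058, 255, 0, 0, 0, 0, 0, -0.058, 255, 0, 0, 0, 0, 0, 0])

```text
t: 23.43
position: [586.2, 346.9, 155.2]
ee_rot: [-3.141, -0.001, 0.092]
wrist_force: [0.4, -0.7, -1.8]
opening: 0.634
finger_force: 30.0
```

Request:
servo_tool(moves=[255, 0, 0, 0, 0, 0, 0, 255, 0, 0, 0, 0, 0, 0, 255, 0, 0, 0, 0, 0, 0, 255, 0, 0, 0, 0, 0, 0, 255, 0, 0, 0, 0, 0, 0])

```text
t: 23.85
position: [586.2, 346.6, 154.0]
ee_rot: [3.142, 0.0, 0.088]
wrist_force: [-0.4, -0.1, -1.9]
opening: 0.637
finger_force: 30.0
```

```bash
python3 - <<'E'
from h import *
s=get_state(); print(s['opening'],s['wrist_force'])
rim('w_held3',20,5)
goto(514.4,-377.2,160,4.98)
E
```

```text
0.6367829914779564 [-0.35151925 -0.08939265 -1.85826099]
rim top 137 267 376
corners [ 65.9 -27.  -15. ] [ 65.9  29.  -15. ] width 56.0 centre x 0.9 y 1.0
at [586.2 346.6 154. ] yaw 5.03 shift mm (tool) [-135.   714.7   -5.9] units [-1.8    9.53  -0.079] turn deg (tool z) 0.05 units 0.0006
```

Request:
servo_tool(moves=[255, -0.0954, 0.5016, 0, 0, 0, 0, 255, -0.0954, 0.5016, 0, 0, 0, 0, 255, -0.0954, 0.5016, 0, 0, 0, 0, 255, -0.0954, 0.5016, 0, 0, 0, 0, 255, -0.0954, 0.5016, 0, 0, 0, 0])

```text
t: 24.32
position: [566.8, 154.6, 154.2]
ee_rot: [3.142, -0.0, 0.089]
wrist_force: [0.6, -0.2, -1.5]
opening: 0.638
finger_force: 30.0
```

Request:
servo_tool(moves=[255, -0.0954, 0.5016, 0, 0, 0, 0, 255, -0.0954, 0.5016, 0, 0, 0, 0, 255, -0.0954, 0.5016, 0, 0, 0, 0, 255, -0.0954, 0.5016, 0, 0, 0, 0, 255, -0.0954, 0.5016, 0, 0, 0, 0])

```text
t: 24.73
position: [547.9, -36.2, 154.4]
ee_rot: [3.142, -0.001, 0.088]
wrist_force: [0.6, -0.4, -2.3]
opening: 0.634
finger_force: 30.0
```

Request:
servo_tool(moves=[255, -0.0954, 0.5016, 0, 0, 0, 0, 255, -0.0954, 0.5016, 0, 0, 0, 0, 255, -0.0954, 0.5016, 0, 0, 0, 0, 255, -0.0954, 0.5016, 0, 0, 0, 0, 255, -0.0954, 0.5016, 0, 0, 0, 0])

```text
t: 25.15
position: [528.8, -226.9, 154.4]
ee_rot: [3.141, -0.0, 0.088]
wrist_force: [0.7, 0.8, -1.1]
opening: 0.636
finger_force: 30.0
```

Request:
servo_tool(moves=[255, -0.0954, 0.5016, 0, 0, 0, 0, 255, -0.0954, 0.5016, 0, 0, 0, 0, 255, -0.0954, 0.5016, 0, 0, 0, 0, 255, -0.0954, 0.5016, 0, 0, 0, 0, 255, 0, 0, 0, 0, 0, 0])

```text
t: 25.57
position: [513.5, -384.1, 154.6]
ee_rot: [3.138, -0.002, 0.084]
wrist_force: [-0.5, -0.3, -1.5]
opening: 0.633
finger_force: 30.0
```

Request:
servo_tool(moves=[255, 0, 0, 0, 0, 0, 0, 255, 0, 0, 0, 0, 0, 0, 255, 0, 0, 0.2, 0, 0, 0, 255, 0, 0, 0.2, 0, 0, 0, 255, 0, 0, 0.1, 0, 0, 0])

```text
t: 25.98
position: [513.6, -375.1, 115.2]
ee_rot: [-3.14, 0.002, 0.09]
wrist_force: [0.0, -0.5, -3.1]
opening: 0.638
finger_force: 30.0
```

```bash
python3 - <<'E'
from h import *
T=pose(); im=imaging.capture('wrist'); save('w_over3',im); cv2.imwrite('pics/w_over3_c.png',cv2.resize(im[110:270,240:410,::-1],None,fx=3.5,fy=3.5,interpolation=cv2.INTER_CUBIC))
goto(513.3,-377.2,81,4.98)
E
```

```text
at [ 513.  -374.8  114.1] yaw 5.16 shift mm (tool) [ 0.2  2.5 33.1] units [0.003 0.034 0.442] turn deg (tool z) 0.18 units 0.002
```

```bash
sleep 3
```

```text
(no output)
```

View pics/w_over3_c.png

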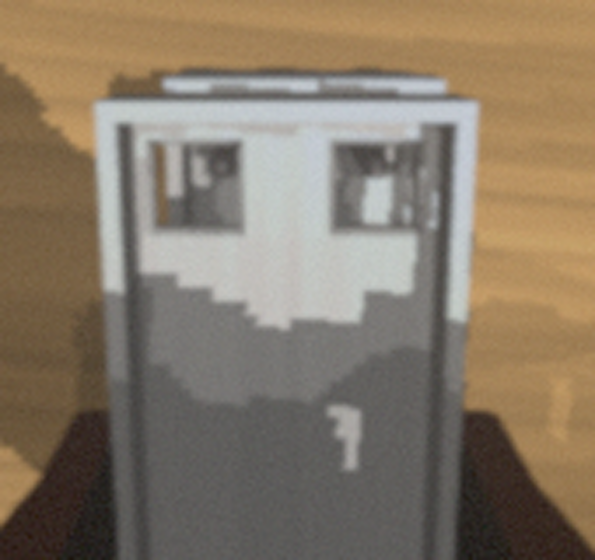

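```bash
python3 - <<'E'
from h import *
T=pose(); print(T[:3,3])
t=T[:3,:3]
f=lambda p:np.round((w2pix('wrist',p,T)-[240,110])*3.5)
for b in(1,-1): print('hole',f(T[:3,3]+t@[50.9,b*15,5-4]),'tip',f(frame(514.2,-378.3,4.98,[[50,-b*15,86]])[0]))
E
```

```text
[ 512.98170108 -374.77064546  114.12217917]
hole [371. 182.] tip [379. 161.]
hole [190. 182.] tip [223. 161.]
```

Tips were predicted at (223,161), (379,161) and observed at (218,160), (382,160). The model holds and only a 2.5 mm shift along tool y is needed.

Request:
servo_tool(moves=[255, 0, 0.03, 0, 0, 0, 0, 255, 0, 0, 0.1, 0, 0, 0, 255, 0, 0, 0.1, 0, 0, 0, 255, 0, 0, 0.1, 0, 0, 0, 255, 0, 0, 0.05, 0, 0, 0])

```text
t: 26.45
position: [513.7, -379.3, 89.3]
ee_rot: [-3.141, 0.001, 0.088]
wrist_force: [-0.0, 0.8, -2.0]
opening: 0.636
finger_force: 30.0
```

Request:
servo_tool(moves=[255, 0, 0, 0.02, 0, 0, 0, 255, 0, 0, 0.02, 0, 0, 0, 255, 0, 0, 0, 0, 0, 0, 255, 0, 0, 0, 0, 0, 0, 255, 0, 0, 0, 0, 0, 0])

```text
t: 26.87
position: [514.3, -379.8, 87.7]
ee_rot: [3.141, -0.0, 0.088]
wrist_force: [0.2, -0.6, -2.3]
opening: 0.636
finger_force: 30.0
```

Request:
servo_tool(moves=[255, 0, 0, 0.02, 0, 0, 0, 255, 0, 0, 0.01, 0, 0, 0, 255, 0, 0, 0, 0, 0, 0, 255, 0, 0, 0, 0, 0, 0, 255, 0, 0, 0, 0, 0, 0])

```text
t: 27.28
position: [514.1, -379.6, 85.2]
ee_rot: [3.142, -0.0, 0.088]
wrist_force: [0.6, -0.4, -1.4]
opening: 0.642
finger_force: 30.0
```

Request:
servo_tool(moves=[255, 0, -0.025, 0, 0, 0, 0, 255, 0, 0, 0.02, 0, 0, 0, 255, 0, 0, 0.015, 0, 0, 0, 255, 0, 0, 0, 0, 0, 0, 255, 0, 0, 0, 0, 0, 0])

```text
t: 27.7
position: [513.9, -377.7, 82.3]
ee_rot: [-3.141, 0.0, 0.088]
wrist_force: [0.8, -0.3, -1.8]
opening: 0.633
finger_force: 30.0
```

Request:
servo_tool(moves=[255, 0, 0, 0.01, 0, 0, 0, 255, 0, 0, 0.01, 0, 0, 0, 255, 0, 0, 0, 0, 0, 0, 255, 0, 0, 0, 0, 0, 0, 255, 0, 0, 0, 0, 0, 0])

```text
t: 28.12
position: [514.0, -377.8, 81.0]
ee_rot: [-3.142, -0.0, 0.088]
wrist_force: [0.5, 0.5, -1.3]
opening: 0.635
finger_force: 30.0
```

Request:
servo_tool(moves=[255, 0, 0, 0.01, 0, 0, 0, 255, 0, 0, 0.01, 0, 0, 0, 255, 0, 0, 0, 0, 0, 0, 255, 0, 0, 0, 0, 0, 0, 255, 0, 0, 0, 0, 0, 0])

```text
t: 28.53
position: [514.0, -377.9, 80.6]
ee_rot: [3.141, -0.0, 0.088]
wrist_force: [-1.4, 1.7, 6.7]
opening: 0.633
finger_force: 30.0
```

Request:
servo_tool(moves=[0, 0, 0, 0, 0, 0, 0, 0, 0, 0, 0, 0, 0, 0, 0, 0, 0, 0, 0, 0, 0, 0, 0, 0, 0, 0, 0, 0, 0, 0, 0, -0.1, 0, 0, 0])

```text
t: 28.95
position: [513.1, -377.1, 85.8]
ee_rot: [-3.14, 0.002, 0.088]
wrist_force: [0.6, -0.0, 0.3]
opening: 0.976
finger_force: 0.0
```

Request:
servo_tool(moves=[0, 0, 0, -0.45, 0, 0, 0, 0, 0, 0, -0.45, 0, 0, 0, 0, 0, 0, -0.45, 0, 0, 0, 0, 0, 0, -0.45, 0, 0, 0, 0, 0, 0, 0, 0, 0, 0])

```text
t: 29.37
position: [517.1, -380.2, 230.0]
ee_rot: [3.134, -0.009, 0.088]
wrist_force: [0.4, -1.0, 0.3]
opening: 1.002
finger_force: 0.0
```

Request:
servo_tool(moves=[0, -0.0295, -0.522, 0, 0, 0, 0, 0, -0.0295, -0.522, 0, 0, 0, 0, 0, -0.0295, -0.522, 0, 0, 0, 0, 0, -0.0295, -0.522, 0, 0, 0, 0, 0, -0.0295, -0.522, 0, 0, 0, 0])

```text
t: 29.78
position: [484.9, -182.2, 222.1]
ee_rot: [3.142, -0.0, 0.088]
wrist_force: [0.5, 0.7, -0.4]
opening: 1.003
finger_force: 0.0
```

```bash
python3 - <<'E'
from h import *
T=pose(); im=imaging.capture('wrist'); save('w_stack',im); print(T[:3,3])
E
```

```text
[ 484.93757877 -182.17344878  222.11309794]
```

Request:
servo_tool(moves=[0, -0.0295, -0.522, 0, 0, 0, 0, 0, -0.0295, -0.522, 0, 0, 0, 0, 0, -0.0295, -0.522, 0, 0, 0, 0, 0, -0.0295, -0.522, 0, 0, 0, 0, 0, -0.0295, -0.522, 0, 0, 0, 0])

```text
t: 30.25
position: [456.7, 11.8, 222.2]
ee_rot: [3.142, -0.001, 0.088]
wrist_force: [0.2, -0.4, 0.1]
opening: 0.999
finger_force: 0.0
```

Request:
servo_tool(moves=[0, 0, 0, 0, 0, 0, 0, 0, 0, 0, 0, 0, 0, 0, 0, 0, 0, 0, 0, 0, 0, 0, 0, 0, 0, 0, 0, 0, 0, 0, 0, 0, 0, 0, 0])

```text
t: 30.67
position: [457.6, 9.0, 222.0]
ee_rot: [3.141, -0.0, 0.086]
wrist_force: [-0.3, 0.2, -0.1]
opening: 0.995
finger_force: 0.0
```

```bash
cat > tub.py <<'E'
from h import *
T=pose(); im=imaging.capture('wrist'); save('w_tub',im); np.save('w_tub.npy',T)
for d in imaging.place_of('tub_mid','wrist')[:2]:
    p=toW('wrist',d['xyz'],T); print(d['confidence'],p)
g=cv2.cvtColor(im,cv2.COLOR_RGB2HSV)
m=((g[...,1]<60)&(g[...,2]>90)).astype(np.uint8); m[235:]=0
k,l,st,c=cv2.connectedComponentsWithStats(m)
u=w2pix('wrist',[p[0],p[1],60],T)
for j in range(1,k):
    if st[j,4]>150: print(st[j],np.round(c[j]),np.round(pix2w('wrist',c[j],60,T),1))
goto(p[0],p[1],28,4.98)
print('expect cap at',u,get_state()['t'])
a=cv2.imread('pics/w_stack.png'); b=im[:,:,::-1]
cv2.imwrite('pics/pair.png',np.vstack([cv2.resize(a,(480,300)),cv2.resize(b,(480,300))]))
E
python3 tub.py
```

```text
0.86 [456.13551305   8.40779464  26.31186078]
[328  23  47  50 851] [351.  54.] [599.5 -10.2  60. ]
[ 120   44   22   81 1283] [131.  85.] [549.7 220.9  60. ]
[ 504   74   51  117 1742] [527. 128.] [ 542.8 -214.6   60. ]
[307 170  29  30 673] [321. 184.] [458.9   8.8  60. ]
at [457.5   9.1 221.9] yaw 4.94 shift mm (tool) [ -1.4   0.6 193.9] units [-0.019  0.008  2.586] turn deg (tool z) -0.04 units -0.0004
expect cap at [321.07903704 186.52331095] 30.7667
```

```bash
sleep 3
```

```text
(no output)
```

View pics/pair.png

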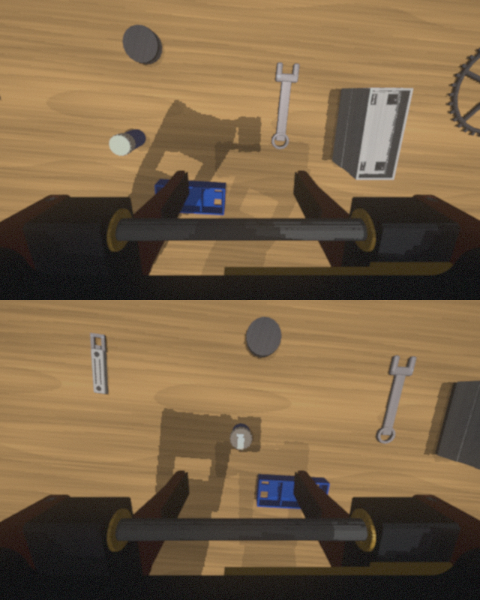

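Top half: the stack of three is flush on the stand, with post tips in the shallow tray's four holes. Bottom half: the tub's cap is at picture pixel (321,184), right under the tool. Gripping its upper half.

Request:
servo_tool(moves=[0, 0.007, -0.016, 0.327, 0, 0, 0, 0, 0, 0, 0.327, 0, 0, 0, 0, 0, 0, 0.327, 0, 0, 0, 0, 0, 0, 0.327, 0, 0, 0, 0, 0, 0, 0.327, 0, 0, 0], squeeze=12)

```text
t: 31.18
position: [458.0, 10.7, 98.4]
ee_rot: [3.142, -0.001, 0.087]
wrist_force: [0.0, 0.2, 0.4]
opening: 1.003
finger_force: 0.0
```

Request:
servo_tool(moves=[0, 0, 0, 0.327, 0, 0, 0, 0, 0, 0, 0.327, 0, 0, 0, 0, 0, 0, 0.32, 0, 0, 0, 0, 0, 0, 0, 0, 0, 0, 255, 0, 0, 0, 0, 0, 0])

```text
t: 31.6
position: [456.9, 10.9, 25.6]
ee_rot: [-3.141, 0.003, 0.087]
wrist_force: [0.5, 0.3, 0.2]
opening: 0.956
finger_force: 0.0
```

Request:
servo_tool(moves=[255, 0, 0, 0, 0, 0, 0, 255, 0, 0, 0, 0, 0, 0, 255, 0, 0, 0, 0, 0, 0, 255, 0, 0, 0, 0, 0, 0, 255, 0, 0, 0, 0, 0, 0])

```text
t: 32.02
position: [458.3, 11.5, 27.2]
ee_rot: [3.141, -0.002, 0.088]
wrist_force: [-0.1, 0.1, -0.7]
opening: 0.582
finger_force: 0.0
```

Request:
servo_tool(moves=[255, 0, 0, 0, 0, 0, 0, 255, 0, 0, 0, 0, 0, 0, 255, 0, 0, 0, 0, 0, 0, 255, 0, 0, 0, 0, 0, 0, 255, 0, 0, 0, 0, 0, 0])

```text
t: 32.43
position: [457.9, 11.5, 26.4]
ee_rot: [3.142, -0.0, 0.088]
wrist_force: [0.1, -0.5, 3.0]
opening: 0.386
finger_force: 12.0
```

Request:
servo_tool(moves=[255, 0, 0, -0.29, 0, 0, 0, 255, 0, 0, -0.4, 0, 0, 0, 255, 0, 0, -0.4, 0, 0, 0, 255, 0, 0, -0.4, 0, 0, 0, 255, 0, 0, -0.3, 0, 0, 0])

```text
t: 32.85
position: [458.0, 11.5, 162.6]
ee_rot: [3.142, -0.001, 0.088]
wrist_force: [0.0, 0.1, 0.6]
opening: 0.383
finger_force: 12.0
```

Request:
servo_tool(moves=[255, 0.0294, 0.5225, 0, 0, 0, 0, 255, 0.0294, 0.5225, 0, 0, 0, 0, 255, 0.0294, 0.5225, 0, 0, 0, 0, 255, 0.0294, 0.5225, 0, 0, 0, 0, 255, 0.0294, 0.5225, 0, 0, 0, 0])

```text
t: 33.27
position: [485.8, -184.3, 160.5]
ee_rot: [-3.141, 0.0, 0.089]
wrist_force: [1.0, 0.1, -0.3]
opening: 0.384
finger_force: 12.0
```

Request:
servo_tool(moves=[255, 0.0294, 0.5225, 0, 0, 0, 0, 255, 0.0294, 0.5225, 0, 0, 0, 0, 255, 0.0294, 0.5225, 0, 0, 0, 0, 255, 0.0294, 0.5225, 0, 0, 0, 0, 255, 0.0294, 0.5225, 0, 0, 0, 0])

```text
t: 33.68
position: [513.9, -378.7, 160.1]
ee_rot: [-3.141, 0.001, 0.088]
wrist_force: [0.8, -0.4, 0.9]
opening: 0.384
finger_force: 12.0
```

Request:
servo_tool(moves=[255, 0, 0, 0, 0, 0, 0, 255, 0, 0, 0, 0, 0, 0, 255, 0, 0, 0, 0, 0, 0, 255, 0, 0, 0, 0, 0, 0, 255, 0, 0, 0, 0, 0, 0])

```text
t: 34.1
position: [514.1, -375.3, 160.4]
ee_rot: [-3.141, 0.001, 0.09]
wrist_force: [-0.4, -0.3, 0.3]
opening: 0.385
finger_force: 12.0
```

```bash
python3 - <<'E'
from h import *
T=pose(); im=imaging.capture('wrist'); save('w_over4',im); cv2.imwrite('pics/w_over4_c.png',cv2.resize(im[100:340,220:420,::-1],None,fx=2.4,fy=2.4,interpolation=cv2.INTER_CUBIC))
goto(514.2,-377.3,106.4,4.98)
for d in imaging.place_of('tub_mid','wrist')[:1]: print(d['confidence'],toW('wrist',d['xyz'],T))
E
```

```text
at [ 514.3 -375.5  160.6] yaw 5.15 shift mm (tool) [-0.3  1.8 54.2] units [-0.003  0.024  0.723] turn deg (tool z) 0.17 units 0.0019
0.8 [ 511.61312415 -377.86195046  161.19455806]
```

```bash
sleep 3
```

```text
(no output)
```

View pics/w_over4_c.png

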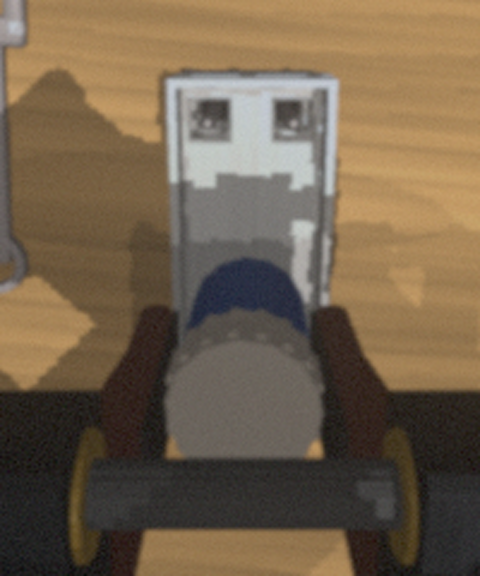

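The tub hangs upright over the tray, whose far post tips show in both holes at crop (210,118) and (292,118). Lowering.

Request:
servo_tool(moves=[255, 0.015, 0.012, 0.15, 0, 0, 0, 255, 0, 0, 0.2, 0, 0, 0, 255, 0, 0, 0.15, 0, 0, 0, 255, 0, 0, 0.1, 0, 0, 0, 255, 0, 0, 0.05, 0, 0, 0])

```text
t: 34.62
position: [514.8, -376.9, 109.9]
ee_rot: [-3.14, 0.002, 0.089]
wrist_force: [0.8, 0.1, -0.6]
opening: 0.389
finger_force: 12.0
```

Request:
servo_tool(moves=[255, 0, 0, 0, 0, 0, 0, 255, 0, 0, 0, 0, 0, 0, 255, 0, 0, 0.01, 0, 0, 0, 255, 0, 0, 0, 0, 0, 0, 255, 0, 0, 0, 0, 0, 0])

```text
t: 35.03
position: [515.8, -377.9, 111.6]
ee_rot: [3.141, -0.001, 0.088]
wrist_force: [-0.7, -0.0, -1.1]
opening: 0.385
finger_force: 12.0
```

Request:
servo_tool(moves=[255, 0, 0, 0.015, 0, 0, 0, 255, 0, 0, 0.015, 0, 0, 0, 255, 0, 0, 0, 0, 0, 0, 255, 0, 0, 0, 0, 0, 0, 255, 0, 0, 0, 0, 0, 0])

```text
t: 35.45
position: [515.5, -377.7, 108.8]
ee_rot: [-3.142, 0.0, 0.088]
wrist_force: [0.5, 0.1, -0.7]
opening: 0.384
finger_force: 12.0
```

Request:
servo_tool(moves=[255, 0, 0, 0.01, 0, 0, 0, 255, 0, 0, 0.01, 0, 0, 0, 255, 0, 0, 0, 0, 0, 0, 255, 0, 0, 0, 0, 0, 0, 255, 0, 0, 0, 0, 0, 0])

```text
t: 35.87
position: [515.5, -377.7, 107.3]
ee_rot: [-3.142, 0.0, 0.088]
wrist_force: [-0.1, 0.2, 0.2]
opening: 0.385
finger_force: 12.0
```

Request:
servo_tool(moves=[255, 0, 0, 0.01, 0, 0, 0, 255, 0, 0, 0, 0, 0, 0, 255, 0, 0, 0, 0, 0, 0, 255, 0, 0, 0, 0, 0, 0, 255, 0, 0, 0, 0, 0, 0])

```text
t: 36.28
position: [515.5, -377.7, 106.6]
ee_rot: [-3.142, 0.0, 0.088]
wrist_force: [-1.1, 0.0, -1.1]
opening: 0.385
finger_force: 12.0
```

Request:
servo_tool(moves=[255, 0, 0, 0.012, 0, 0, 0, 255, 0, 0, 0, 0, 0, 0, 255, 0, 0, 0, 0, 0, 0, 255, 0, 0, 0, 0, 0, 0, 255, 0, 0, 0, 0, 0, 0])

```text
t: 36.7
position: [515.8, -378.0, 106.2]
ee_rot: [3.141, -0.001, 0.088]
wrist_force: [-0.4, 0.5, 5.7]
opening: 0.382
finger_force: 12.0
```

Request:
servo_tool(moves=[120, 0, 0, 0, 0, 0, 0, 100, 0, 0, 0, 0, 0, 0, 60, 0, 0, 0, 0, 0, 0, 30, 0, 0, 0, 0, 0, 0, 0, 0, 0, 0, 0, 0, 0])

```text
t: 37.12
position: [515.4, -377.6, 105.4]
ee_rot: [-3.141, 0.0, 0.088]
wrist_force: [0.6, 0.0, -0.2]
opening: 0.723
finger_force: 0.0
```

Request:
servo_tool(moves=[0, 0, 0, 0, 0, 0, 0, 0, 0, 0, 0, 0, 0, 0, 0, 0, 0, -0.2, 0, 0, 0, 0, 0, 0, -0.4, 0, 0, 0, 0, 0, 0, -0.4, 0, 0, 0])

```text
t: 37.53
position: [514.6, -377.0, 180.2]
ee_rot: [-3.139, 0.002, 0.088]
wrist_force: [0.2, -0.4, -0.0]
opening: 1.0
finger_force: 0.0
```

Request:
servo_tool(moves=[0, 0, 0, -0.4, 0, 0, 0, 0, 0, 0, -0.4, 0, 0, 0, 0, -0.3, -0.4, 0, 0, 0, 0, 0, -0.3, -0.4, 0, 0, 0, 0, 0, -0.3, -0.4, 0, 0, 0, 0])

```text
t: 37.95
position: [439.6, -293.3, 241.1]
ee_rot: [3.141, -0.001, 0.088]
wrist_force: [0.0, 0.2, 0.3]
opening: 1.0
finger_force: 0.0
```

Request:
servo_tool(moves=[0, 0, 0, 0, 0, 0, 0, 0, 0, 0, 0, 0, 0, 0, 0, 0, 0, 0, 0, 0, 0, 0, 0, 0, 0, 0, 0, 0, 0, 0, 0, 0, 0, 0, 0])

```text
t: 38.37
position: [441.3, -295.0, 240.7]
ee_rot: [3.141, -0.001, 0.088]
wrist_force: [-1.2, 0.3, 0.0]
opening: 0.996
finger_force: 0.0
```

```bash
python3 - <<'E'
from h import *
a=imaging.capture('wrist'); T=pose()
for d in imaging.place_of('tub_mid','wrist')[:1]: print(d['confidence'],toW('wrist',d['xyz'],T))
b=imaging.capture('scene')
b=cv2.resize(b[100:250,80:320],(480,300),interpolation=cv2.INTER_CUBIC)
save('final',np.vstack([cv2.resize(a,(480,300)),b])); print(get_state()['t'])
E
```

```text
0.74 [ 512.04240431 -383.97646299  105.04357669]
38.5167
```

```bash
sleep 3
```

```text
(no output)
```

View pics/final.png

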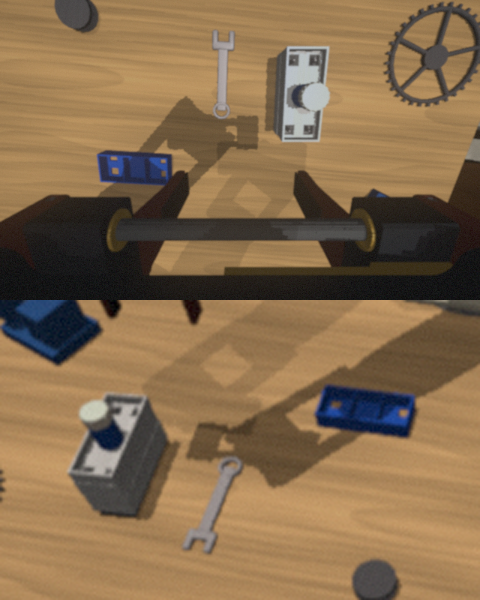

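The final picture shows three flush trays with the tub upright in the middle. The wrench and the tin show where they lay, and the gripper is clear.

```bash
python3 -c "
from rig import order
print(order.finish_job())"
```

```text
the job is handed in; nothing more can be done
None
```

The stand is built: the deep, middle and shallow trays are seated on the posts, the tub stands upright in the middle, and the job was handed in at about 38.5 s of the 125 s allowed.

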